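# Chuck the pull stud and draw the spring to its mark

### The arm

A 7-joint arm with a two-finger parallel gripper is mounted at the origin on a cart in front of the work surface, level with it; the furniture and walls round the work are solid. World frame = base frame: x ahead of the robot, y to its left, z up, the work surface at z = 0. Lengths are in m, angles in rad, forces in N, time in s.
With the tool pointing down it reaches from about 0.35 to 0.9 m from the base axis. Payload 8.1 kg.
Tool frame: the origin (TCP) lies at the very end of the fingers, on their centre line; the grasp point (between the pads) lies 19 mm behind it (robot.pinch_z is the distance from the TCP to the grasp point, in m); z points along the fingers, y is the line along which they close (so a half turn about z gives the same grasp; the last joint's range is limited). The gripper opens to 85 mm and grips with 20 to 120 N. Pads are 22 mm wide; open, the fingers measure 114 mm over their backs; the gripper's body (76 mm by 85 mm) begins 54 mm behind the grasp point. The pads swing forward as they close: fully open they stand 13 mm farther back than shut.
Start: joints at [-1.289, 0.434, 0.025, 1.573, -0.012, 1.134, -0.075], TCP at [0.235, 0.579, 0.231] pointing down, gripper open.
Joint ranges: [-2.62, 2.62], [-0.44, 2.09], [-1.27, 1.32], [0.08, 2.57], [-1.32, 4.46], [0.12, 2], [-2.74, 2.74]. Speed limits (rad/s): [2.22, 2.22, 3.01, 3.01, 3.14, 3.14, 3.14].

### API

Orientations are given as a unit quaternion [x, y, z, w].
In Python, from workcell import robot gives the robot as it stands. The module is installed in compiled form; this text tells all that it offers.
- The arm moves only by the tool send_rows, never from a script. Its argument "series" is a list of rows, each an object with "offset": the shift along the tool's x, y, z in m, a list of three; "turn": the turn about the tool's z in rad; "grip": the opening, from 0 (shut) to 1 (fully open). In form: [{"offset": [x, y, z], "turn": turn, "grip": grip}, ...]. A call has 1 to 10 rows; each row shifts and turns the commanded pose from where the row before left it, along the tool's axes as they then stand; what a row does not reach is not made up. A row lasts 1/12 s, in which the tool goes at most 41.7 mm and 7.16 degrees, less where a joint would pass 70% of its speed; a pose out of reach is approached as far as the arm can. A call with a gripper value outside its range is refused whole. The fingers move at their own pace and stop on an object; "grip_force" is the grip in N (left out, the last holds). Time passes only in rows, so rows that do not move let the fingers close. It gives the time, the measured TCP pose, the force, the opening and the grip force at its end, in the units of the state.
- robot.read_state(): the state, without advancing time (a new reading comes with each control period).
- robot.read_camera(name): name is "scene" or "top" or "wrist"; returns a dict with "image" (480x640x3 uint8, red, green, blue), "fov_y" (degrees; the focal length in pixels is half the picture's height over the tangent of half this angle, whatever the lens; pixels are square), "cx", "cy" (the principal point, pixels), "R" (3x3) and "t" (3): a world point X has camera coordinates R X + t. Camera axes: x right, y down, z forward; pixel columns grow to the right and rows downward; lengths in m; the calibration is good to about 2 mm. A picture is of the moment at which its call begins. There is no depth.
- robot.job_done(): hands the job in; it is judged then, once.
The state is a dict: "t": time; "joints": joint angles; "joint_vel": joint speeds; "effort": joint torques, N m; "position": TCP position; "tcp_rot": TCP orientation; "contact_force": force on the tool from outside, world axes, zero at the start; "torque": the same for the moment, N m; "opening": opening from 0.0 (shut) to 1.0 (fully open); "grip_force": force on a finger pad.
Only numpy, scipy, OpenCV 4.12 (cv2) and the standard library are available. Lean on these libraries where they do the work, as an engineer would, in place of code of your own. Each camera call takes 0.05 s, during which the arm holds its last target. There are 200 camera calls.

### The job

On the small spring test stand, swing the red lever clockwise (seen from above) as far as it goes, so that the chuck's jaws close on the brass pull stud. Then take the stud by its brass grip and pull it straight up, so that it draws the sprung chuck out until the yellow pointer is level with the green mark, and finish while holding it there by the stud alone: do not let go or touch the stand at the end. Do not shift the green mark or disturb the things lying around.

Things in the scene. Friction and masses are not known exactly. Their poses are not given: they have to be found in the camera images.
- rig: fixed test stand: dark base plate 110 x 160 x 10 mm with a round blue pot (82 mm across its foot, top at 50 mm) and, 73 to 107 mm from the pot along +y, an upright graduated aluminium plate 124 mm high whose face looks to -x. Origin: on the bench surface, on the vertical axis of pot, chuck and stud; z up. Bolted down; its place and yaw vary
- lever_post (a point): point to grip on the axis of the red upright lever post (round, 15 mm across and 31 mm tall there, above a 18 mm foot, with a 19 mm cap; post top 21 mm above this point, radial steel lever bar from 26 to 34 mm below it). It stands 75 mm from the rig's axis on the chuck sleeve and turns with it. Grip it or push it round the axis; about 1.5 N at the post moves it, and it stays where it is left
- sleeve (a joint): turn of the chuck sleeve (54 mm across, carries the lever), rad; 0 = jaws open, grows clockwise seen from above, hard stop at 1.25 = three jaws closed round the stud's neck (from 1.1 it counts as closed). Starts between 0 and 0.3. The lever points to -0.45 rad minus this value, measured from rig +x towards rig +y
- chuck (a joint): how far the chuck with sleeve, jaws and lever is drawn up out of the pot, m; 0 = home, end stop 0.048. A spring and the weight pull it home: about 7 N at 0, rising 1.5 N per 10 mm
- stud_grip (a point): point to grip on the loose pull stud, on its axis: middle of its 18 mm thick, 26 mm tall brass grip, under a 24 mm cap whose top is 21 mm above this point. At the start it is 108 mm above the bench, 26 mm above the jaws' tops and 31 mm above the sleeve
- stud: the pull stud (60 g, 75 mm long) standing upright in the chuck; origin at the centre of its underside, z along it. Foot: 17 mm brass collar 9 mm high; above it a 10 mm steel neck, then the grip. With the jaws closed over the collar a pull on the stud lifts the chuck after 1.5 mm of slack; with the jaws open it just comes out
- pointer (a point): tip of the yellow pointer on the chuck, in front of the graduated plate; rises with the chuck. 55 mm above the bench when home
- mark (a point): middle of the green mark on the graduated plate (clip 12 mm high); 73 to 93 mm above the bench, so the pull differs from run to run (18 to 38 mm). Pointer level with mark: the two heights agree within 6 mm
- driver_2: blue screwdriver, bystander, 137 mm long
- note_pad: yellow-green note pad, bystander, 78 x 77 x 20 mm
- marker_pen: red and white marker pen, bystander, 135 mm long
- gear_motor: small grey gear motor, bystander, 168 mm long with its wires
- caliper: caliper, bystander, 224 mm long
Mind the look-alikes: they are no part of the job. Of the things that look like the stud, the smaller one is meant.

How it is judged:
On the way, in this order (a step that is already met when the one before it is completed fails the run):
1. the lever is swung fully round and the jaws are closed on the stud, chuck still home (value of joint sleeve above 1.1 rad and value of joint chuck below 0.005 m and z of stud_grip in the frame of rig below 0.114 m), for 0.2 s.
2. the chuck is drawn up by the stud until the pointer is level with the mark (z of pointer in the frame of mark between -0.006 and 0.006 m and value of joint sleeve above 1.1 rad and contact force between the fingers and stud above 2 N and contact force between stud and rig above 3 N and contact force between each of the arm, the fingers and rig below 0.5 N), for 0.3 s.
At the end, for the whole second after the job is handed in: stud still held (fingers over 2 N) and pulling on the chuck (over 3 N); pointer within 6 mm of the mark's height and still (under 10 mm/s); sleeve at 1.1 rad or more; stud grip within 12 mm of the stand's axis; robot touches no part of the stand (all of step 2 and velocity of joint chuck between -0.01 and 0.01 m/s and horizontal distance between stud_grip and rig below 0.012 m); the arm keeps its last pose, push and grip.
It fails at once if the green mark is shifted by over 4 mm (distance of mark from where it was at the start of the episode above 0.004 m).
It fails at once if a loose thing lying around (screwdriver, note pad, pen, motor, caliper) is moved by over 30 mm (distance of any of driver_2, note_pad, marker_pen, gear_motor, caliper from where it was at the start of the episode above 0.03 m).
It also fails if it takes over 42 s, if anything falls off the work surface, if the arm or the gripper's body presses on something with over 40 N, if the wrist force passes 120 N, or if a joint passes its speed limit or range.

## Working session

There is one attempt and no reset: what is moved stays moved. The work goes in short steps, Python scripts to look and compute and a tool call to move; the robot and the scene stay as the last step left them, time stands still between calls to the robot, and variables do not carry over. Pictures are saved under pics/ and viewed, at most 10 in all, crops included, and the job is handed in when it is done.

Besides the shell and the picture viewer there is one more tool, called as name(argument=value, ...) on one line, values as JSON. send_rows: Moves the arm, as the interface text tells. Its arguments: {"type":"object","properties":{"series":{"type":"array","items":{"type":"object","properties":{"offset":{"type":"array","items":{"type":"number"}},"turn":{"type":"number"},"grip":{"type":"number"}}}},"grip_force":{"type":"number"}},"required":["series"]}

```bash
mkdir -p pics; python3 - <<'E'
from workcell import robot
import cv2,json
s=robot.read_state();print({k:s[k] for k in('t','position','tcp_rot','contact_force','opening','grip_force')})
for n in("scene","top"):
    c=robot.read_camera(n);cv2.imwrite(f"pics/{n}0.png",c["image"][:,:,::-1]);print(n,c["fov_y"],c["cx"],c["cy"],c["R"],c["t"])
E
```

```text
{'t': 0.0, 'position': array([0.2344661 , 0.57879486, 0.23051045]), 'tcp_rot': array([ 1.91235390e-01,  9.81543875e-01, -8.00125402e-04, -8.15419827e-05]), 'contact_force': array([ 0.1151423 ,  0.50130564, -0.07445498]), 'opening': 0.9988255858721545, 'grip_force': 0.0}
scene 52.54368604711827 311.915750993299 242.21074035031563 [[ 0.76914714 -0.63905955  0.00394633]
 [-0.38614338 -0.46964979 -0.79392844]
 [ 0.50922094  0.60912394 -0.6079984 ]] [-0.43281466  0.30454801  0.74197798]
top 51.171125955647696 317.2127195491019 245.10943163941775 [[-0.01070863 -0.99994013  0.00224999]
 [-0.99334636  0.01037993 -0.11469638]
 [ 0.11466615 -0.00346326 -0.99339805]] [0.03081905 0.58009252 1.10738583]
```

View pics/scene0.png

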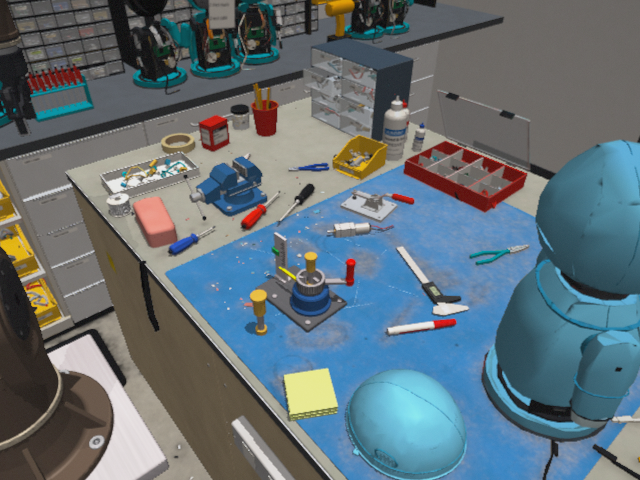

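View pics/top0.png

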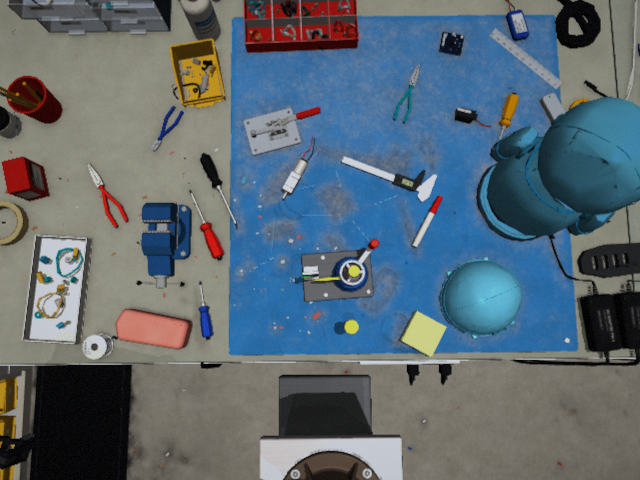

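The scene view shows the target stud at about (311,262), the red lever post at (350,270), the plate with the green mark at (279,250) and the larger look-alike stud at (260,310). In the top view the stud is at (353,270), the post at (374,244) and the look-alike at (351,327). Next I'll zoom in and measure with masks.

```bash
cat > h.py <<'E'
import numpy as np,cv2
from workcell import robot
def ray(c,u,v):
    f=240/np.tan(np.radians(c["fov_y"])/2);R=np.array(c["R"]);t=np.array(c["t"])
    d=R.T@np.array([(u-c["cx"])/f,(v-c["cy"])/f,1]);return -R.T@t,d/np.linalg.norm(d)
def onz(c,u,v,z):
    o,d=ray(c,u,v);return o+d*(z-o[2])/d[2]
def tri(a,pa,b,pb):
    o,d=ray(a,*pa);p,e=ray(b,*pb);k=np.linalg.lstsq(np.c_[d,-e],p-o,rcond=None)[0]
    x,y=o+d*k[0],p+e*k[1];return (x+y)/2,np.linalg.norm(x-y)
def proj(c,X):
    f=240/np.tan(np.radians(c["fov_y"])/2);q=np.array(c["R"])@X+c["t"];return f*q[0]/q[2]+c["cx"],f*q[1]/q[2]+c["cy"]
def blobs(c,lo,hi,box,amin=8):
    h=cv2.cvtColor(c["image"],cv2.COLOR_RGB2HSV);m=cv2.inRange(h,lo,hi);k=np.zeros_like(m);x0,y0,x1,y1=box;k[y0:y1,x0:x1]=255
    n,l,s,ce=cv2.connectedComponentsWithStats(m&k);return [(s[i].tolist(),ce[i].round(1).tolist()) for i in range(1,n) if s[i,4]>=amin]
E
python3 - <<'E'
from h import *
S=robot.read_camera("scene");T=robot.read_camera("top")
B={"s":(S,(240,220,370,340)),"t":(T,(285,225,395,340))}
for n,(c,b) in B.items():
    for nm,lo,hi in(("red",(0,150,80),(6,255,255)),("yel",(18,130,100),(32,255,255)),("grn",(45,120,60),(80,255,255))):
        print(n,nm,blobs(c,lo,hi,b))
a=cv2.resize(S["image"][225:335,245:365],None,fx=5,fy=5,interpolation=2)[:,:400*2]
b=cv2.resize(T["image"][230:340,290:390],None,fx=5,fy=5,interpolation=2)
cv2.imwrite("pics/za.png",a[:,:,::-1]);cv2.imwrite("pics/zb.png",b[:,:,::-1])
E
```

```text
s red [([241, 220, 16, 9, 86], [248.4, 222.8]), ([346, 259, 9, 26, 169], [349.9, 271.3])]
s yel [([305, 252, 12, 21, 159], [310.5, 260.8]), ([279, 267, 17, 14, 72], [287.7, 273.0]), ([250, 290, 17, 27, 297], [258.7, 301.2]), ([256, 325, 11, 10, 59], [261.1, 330.5])]
s grn [([272, 247, 7, 9, 33], [275.4, 250.9])]
t red [([370, 240, 8, 8, 47], [373.7, 243.3])]
t yel [([348, 265, 12, 12, 104], [353.3, 270.7]), ([315, 277, 25, 4, 70], [327.7, 278.7]), ([345, 320, 13, 13, 140], [350.8, 326.2])]
t grn [([302, 275, 9, 4, 21], [305.5, 276.6])]
```

View pics/za.png

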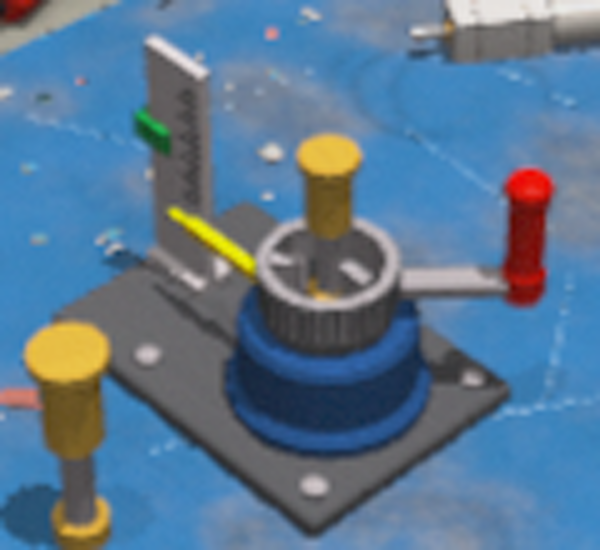

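View pics/zb.png

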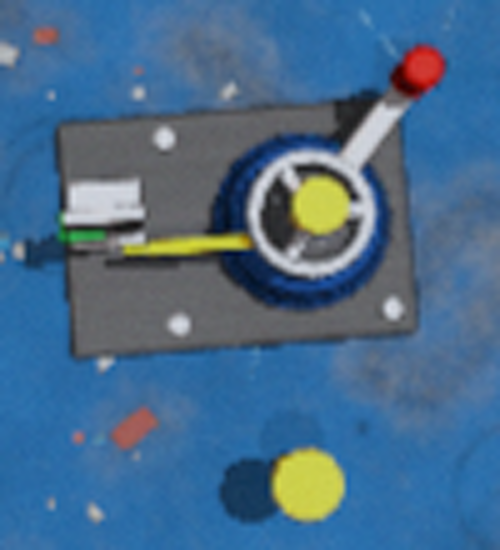

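Zoomed crops: crop A shows the stud standing in the open chuck, the green clip on the plate and the pointer tip below it. Crop B gives the base plate corners at full-image (302,255), (370.6,249.4), (373.4,296.6), (305,301.2).

```bash
python3 - <<'E'
from h import *
np.set_printoptions(precision=4,suppress=True)
S=robot.read_camera("scene");T=robot.read_camera("top")
C=[onz(T,*p,.01)[:2] for p in((302,255),(370.6,249.4),(373.4,296.6),(305,301.2))]
print("sizes",[np.linalg.norm(C[i]-C[(i+1)%4]) for i in range(4)],"ctr",np.mean(C,0))
ey=(C[0]-C[1]+C[3]-C[2]);ex=(C[0]-C[3]+C[1]-C[2]);ey=ey/np.linalg.norm(ey);ex/=np.linalg.norm(ex)
y1=np.arctan2(-ey[0],ey[1]);y2=np.arctan2(ex[1],ex[0]);print("yaws",y1,y2)
st=onz(T,353.8,270.9,.129);print("stud top",st, "tri",tri(T,(353.8,270.9),S,(310.8,256)))
print("decoy",tri(T,(350.8,326.4),S,(258.5,295)))
print("post cap tri",tri(T,(374,243.2),S,(350.5,262)))
yaw=(y1+y2)/2
print("mark tri",tri(T,(305.8,276.6),S,(275.4,250.9)))
print("ptr tip", tri(T,(315,279.5),S,(279.3,267.3)))
# mark plane approach: rig axis
o=st.copy();o[2]=0;R=np.array([[np.cos(yaw),-np.sin(yaw)],[np.sin(yaw),np.cos(yaw)]])
for nm,p in(("mark",tri(T,(305.8,276.6),S,(275.4,250.9))[0]),("ptr",tri(T,(315,279.5),S,(279.3,267.3))[0]),("post",tri(T,(374,243.2),S,(350.5,262))[0])):
    q=R.T@(p-o)[:2];print(nm,q,p[2],np.arctan2(q[1],q[0]))
E
```

```text
sizes [np.float64(0.15969814373532143), np.float64(0.10910284917868221), np.float64(0.15736151663084968), np.float64(0.1066397144187413)] ctr [ 0.5122 -0.0221]
yaws 0.06375072742096882 0.046557782791862
stud top [ 0.5148 -0.0502  0.129 ] tri (array([ 0.5156, -0.0508,  0.1307]), np.float64(0.0024020168450327017))
decoy (array([ 0.4008, -0.0447,  0.0974]), np.float64(0.0023717004825397894))
post cap tri (array([ 0.5747, -0.0958,  0.1141]), np.float64(0.0021021814708839337))
mark tri (array([0.507 , 0.0497, 0.0855]), np.float64(0.0016469417280984937))
ptr tip (array([0.5015, 0.0302, 0.058 ]), np.float64(0.0008471151940135835))
mark [-0.0022  0.1002] 0.08545398808066684 1.5932354514981135
ptr [-0.0088  0.0811] 0.058017013505298365 1.679301445497269
post [ 0.0573 -0.0489] 0.11408830115540924 -0.7058865837500463
```

send_rows(series=[{"offset":[0,0,0],"turn":0.087,"grip":1},{"offset":[0,0,0],"turn":0.087,"grip":1},{"offset":[0,0,0],"turn":0.087,"grip":1},{"offset":[-0.034,-0.0167,0],"turn":0,"grip":1},{"offset":[-0.034,-0.0167,0],"turn":0,"grip":1},{"offset":[-0.034,-0.0167,0],"turn":0,"grip":1},{"offset":[-0.034,-0.0167,0],"turn":0,"grip":1},{"offset":[-0.034,-0.0167,0],"turn":0,"grip":1},{"offset":[-0.034,-0.0167,0],"turn":0,"grip":1},{"offset":[-0.034,-0.0167,0],"turn":0,"grip":1}])

```text
t: 1.13
position: [0.3548, 0.341, 0.2315]
tcp_rot: [0.317, 0.948, 0.0, 0.0]
contact_force: [0.9, -0.2, 0.1]
opening: 0.996
grip_force: 0.0
```

send_rows(series=[{"offset":[-0.034,-0.0167,0],"turn":0,"grip":1},{"offset":[-0.034,-0.0167,0],"turn":0,"grip":1},{"offset":[-0.034,-0.0167,0],"turn":0,"grip":1},{"offset":[-0.034,-0.0167,0],"turn":0,"grip":1},{"offset":[-0.034,-0.0167,0],"turn":0,"grip":1},{"offset":[-0.034,-0.0167,0],"turn":0,"grip":1},{"offset":[-0.034,-0.0167,0],"turn":0,"grip":1},{"offset":[-0.034,-0.0167,0],"turn":0,"grip":1},{"offset":[-0.034,-0.0167,0],"turn":0,"grip":1},{"offset":[-0.034,-0.0167,0],"turn":0,"grip":1}])

```text
t: 1.97
position: [0.5259, 0.0029, 0.2315]
tcp_rot: [0.317, 0.948, 0.0, 0.0]
contact_force: [0.9, 0.9, -0.2]
opening: 1.0
grip_force: 0.0
```

```bash
cat >> h.py <<'E'
from scipy.spatial.transform import Rotation as Ro
def rel(*P):
    s=robot.read_state();R=Ro.from_quat(s["tcp_rot"]).as_matrix()
    print("t %.2f"%s["t"],"pos",s["position"].round(4),"yang %.3f"%np.arctan2(R[1,1],R[0,1]),"j",np.round(s["joints"],2),"F",np.round(s["contact_force"],1),"open %.3f gf %.1f"%(s["opening"],s["grip_force"]))
    for p in P: print(p,"tool offset",(R.T@(np.array(p)-s["position"])).round(4))
E
python3 - <<'E'
from h import *
rel((.575,-.096,.2),(.575,-.096,.076))
c=robot.read_camera("wrist");cv2.imwrite("pics/w1.png",c["image"][:,:,::-1])
E
```

```text
t 1.97 pos [0.5259 0.0029 0.2315] yang 0.925 j [-0.42  0.28  0.4   1.84 -0.12  1.05  0.95] F [ 0.9  0.9 -0.2] open 1.000 gf 0.0
(0.575, -0.096, 0.2) tool offset [-0.0988 -0.0495  0.0315]
(0.575, -0.096, 0.076) tool offset [-0.0987 -0.0496  0.1555]
```

View pics/w1.png

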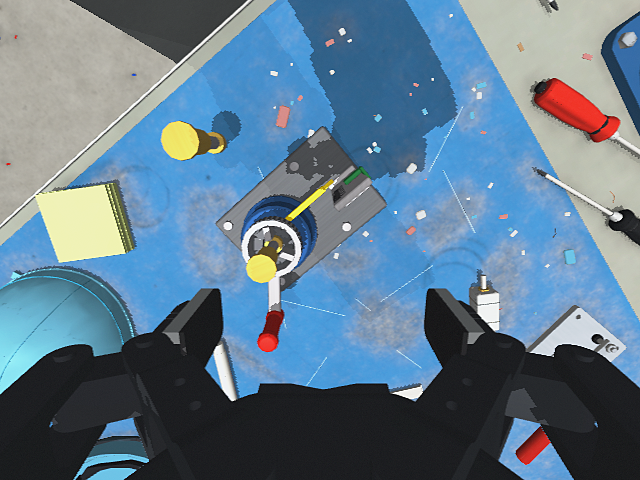

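The wrist view shows the post at (267,340), the stud at (262,268) and the mark at (350,175). The tool path to the post is clear.

```bash
python3 - <<'E'
from h import *
c=robot.read_camera("wrist");T=robot.read_camera("top")
for nm,lo,hi in(("red",(0,150,80),(6,255,255)),("yel",(18,130,100),(32,255,255)),("grn",(45,120,60),(80,255,255))):
    print(nm,blobs(c,lo,hi,(220,130,400,370)))
print(onz(c,267.5,341,.113),onz(c,262,267.5,.129),tri(T,(353.8,270.9),c,(262,267.5)),tri(T,(374,243.2),c,(267.5,341)))
E
```

```text
red [([264, 302, 25, 42, 638], [276.6, 323.2])]
yel [([220, 130, 9, 16, 81], [224.2, 137.8]), ([290, 170, 49, 43, 366], [313.5, 192.5]), ([278, 229, 10, 16, 63], [283.5, 235.4]), ([271, 233, 5, 3, 8], [272.9, 233.8]), ([253, 245, 31, 29, 673], [267.6, 258.7])]
grn [([350, 157, 25, 18, 142], [361.2, 164.7])]
[ 0.57671538 -0.10406363  0.113     ] [ 0.51869537 -0.05765969  0.129     ] (array([ 0.51367155, -0.04804215,  0.15493539]), np.float64(0.0011295247197055606)) (array([ 0.5708487 , -0.09385723,  0.13096626]), np.float64(0.002447573737624455))
```

send_rows(series=[{"offset":[-0.033,-0.0165,0.005],"turn":0,"grip":1},{"offset":[-0.033,-0.0165,0.005],"turn":0,"grip":1},{"offset":[-0.033,-0.0165,0.005],"turn":0,"grip":1},{"offset":[0,0,0],"turn":0,"grip":1}])

```text
t: 2.45
position: [0.5757, -0.1008, 0.2157]
tcp_rot: [0.32, 0.947, -0.002, 0.001]
contact_force: [-1.1, -1.0, 0.9]
opening: 1.0
grip_force: 0.0
```

```bash
python3 - <<'E'
from h import *
rel((.575,-.096,.078))
E
```

```text
t 2.45 pos [ 0.5757 -0.1008  0.2157] yang 0.919 j [-0.23  0.4   0.43  1.72 -0.18  1.06  1.18] F [-1.1 -1.   0.9] open 1.000 gf 0.0
(0.575, -0.096, 0.078) tool offset [0.0038 0.0038 0.1376]
```

```bash
python3 - <<'E'
from h import *
c=robot.read_camera("wrist");rel((.575,-.096,.078))
for nm,lo,hi in(("red",(0,150,80),(6,255,255)),("yel",(18,130,100),(32,255,255)),("grn",(45,120,60),(80,255,255))):
    print(nm,blobs(c,lo,hi,(200,20,450,470),40))
for P in((.575,-.096,.113),(.515,-.0505,.129)): print(proj(c,np.array(P)))
cv2.imwrite("pics/w2.png",c["image"][:,:,::-1])
E
```

```text
t 2.50 pos [ 0.5748 -0.0974  0.2157] yang 0.920 j [-0.23  0.39  0.43  1.73 -0.18  1.06  1.17] F [-0.7  2.2  0.1] open 0.999 gf 0.0
(0.575, -0.096, 0.078) tool offset [0.0008 0.0015 0.1377]
red [([317, 212, 23, 33, 591], [328.1, 228.7]), ([263, 340, 18, 36, 348], [272.5, 357.3])]
yel [([245, 20, 23, 21, 199], [257.4, 30.9]), ([346, 52, 55, 51, 492], [372.1, 77.8]), ([312, 109, 37, 38, 1047], [330.1, 127.7])]
grn [([417, 20, 28, 26, 175], [431.0, 32.1])]
(np.float64(328.2539926525396), np.float64(233.6926947689099))
(np.float64(328.63596177777504), np.float64(126.90456525133727))
```

View pics/w2.png

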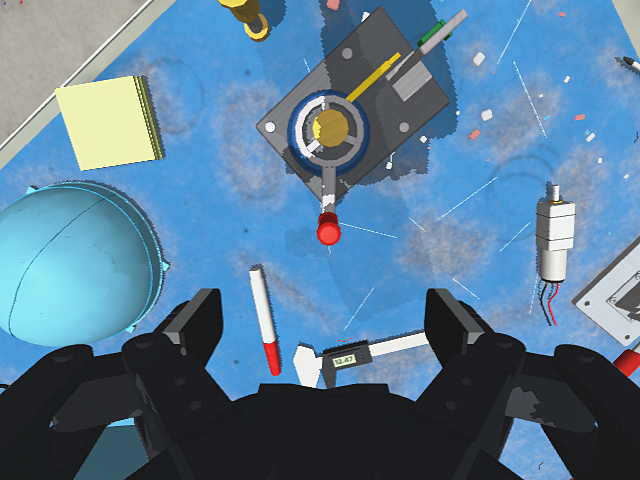

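The wrist view agrees with the estimate: post cap at (329,233) and stud cap at (331,128), both within 2 mm of predicted. Now I'll descend over the post and grip lightly.

send_rows(series=[{"offset":[0,0,0.028],"turn":0,"grip":1},{"offset":[0,0,0.028],"turn":0,"grip":1},{"offset":[0,0,0.028],"turn":0,"grip":1},{"offset":[0,0.001,0.028],"turn":0,"grip":0.6},{"offset":[0,0,0.025],"turn":0,"grip":0.5},{"offset":[0,0,0],"turn":0,"grip":0.4},{"offset":[0,0,0],"turn":0,"grip":0.05},{"offset":[0,0,0],"turn":0,"grip":0.05},{"offset":[0,0,0],"turn":0,"grip":0.05},{"offset":[0,0,0],"turn":0,"grip":0.05}], grip_force=20)

```text
t: 3.33
position: [0.5762, -0.0932, 0.081]
tcp_rot: [0.317, 0.948, 0.001, 0.001]
contact_force: [-0.5, 1.4, 3.0]
opening: 0.206
grip_force: 19.6
```

```bash
python3 - <<'E'
from h import *
rel()
a=.0505
for th in np.arange(-.65,-1.67,-.1): print(round(th,2),(.515+.075*np.cos(th)).round(4),(-.0505+.075*np.sin(th)).round(4))
E
```

```text
t 3.33 pos [ 0.5762 -0.0932  0.081 ] yang 0.925 j [-0.19  0.55  0.36  1.86 -0.27  0.78  1.25] F [-0.5  1.4  3. ] open 0.206 gf 19.6
-0.65 0.5747 -0.0959
-0.75 0.5699 -0.1016
-0.85 0.5645 -0.1068
-0.95 0.5586 -0.1115
-1.05 0.5523 -0.1156
-1.15 0.5456 -0.119
-1.25 0.5386 -0.1217
-1.35 0.5314 -0.1237
-1.45 0.524 -0.125
-1.55 0.5166 -0.1255
-1.65 0.5091 -0.1253
```

send_rows(series=[{"offset":[0.0004,-0.0075,0],"turn":0.1,"grip":0.05},{"offset":[0.0004,-0.0075,0],"turn":0.1,"grip":0.05},{"offset":[0.0004,-0.0075,0],"turn":0.1,"grip":0.05},{"offset":[0.0004,-0.0075,0],"turn":0.1,"grip":0.05},{"offset":[0,0,0],"turn":0,"grip":0.05},{"offset":[0,0,0],"turn":0,"grip":0.05}])

```text
t: 3.83
position: [0.5539, -0.1136, 0.0809]
tcp_rot: [0.499, 0.867, 0.001, 0.001]
contact_force: [-0.6, 0.8, 5.2]
opening: 0.203
grip_force: 19.7
```

```bash
python3 - <<'E'
from h import *
rel()
p=robot.read_state()["position"]-[.515,-.0505,0];print(np.hypot(*p[:2]),np.arctan2(p[1],p[0]))
for th in (-1.3,-1.645,-1.66): rel((.515+.075*np.cos(th),-.0505+.075*np.sin(th),.08))
E
```

```text
t 3.83 pos [ 0.5539 -0.1136  0.0809] yang 0.526 j [-0.23  0.54  0.48  1.91 -0.35  0.77  0.97] F [-0.6  0.8  5.2] open 0.203 gf 19.7
0.0741344021297219 -1.0180489716748398
t 3.83 pos [ 0.5539 -0.1136  0.0809] yang 0.526 j [-0.23  0.54  0.48  1.91 -0.35  0.77  0.97] F [-0.6  0.8  5.2] open 0.203 gf 19.7
(np.float64(0.535062412146844), np.float64(-0.12276686390628948), 0.08) tool offset [ 0.0015 -0.0209  0.0009]
t 3.83 pos [ 0.5539 -0.1136  0.0809] yang 0.526 j [-0.23  0.54  0.48  1.91 -0.35  0.77  0.97] F [-0.6  0.8  5.2] open 0.203 gf 19.7
(np.float64(0.5094398303432442), np.float64(-0.12529361278470302), 0.08) tool offset [ 0.0122 -0.0443  0.0008]
t 3.83 pos [ 0.5539 -0.1136  0.0809] yang 0.526 j [-0.23  0.54  0.48  1.91 -0.35  0.77  0.97] F [-0.6  0.8  5.2] open 0.203 gf 19.7
(np.float64(0.5083185937297656), np.float64(-0.12520179924374025), 0.08) tool offset [ 0.0129 -0.0453  0.0008]
```

send_rows(series=[{"offset":[0.0003,-0.0075,0],"turn":0.1,"grip":0.05},{"offset":[0.0003,-0.0075,0],"turn":0.1,"grip":0.05},{"offset":[0.0003,-0.0075,0],"turn":0.1,"grip":0.05},{"offset":[0.0003,-0.0075,0],"turn":0.1,"grip":0.05},{"offset":[0.0003,-0.0075,0],"turn":0.1,"grip":0.05},{"offset":[0.0003,-0.006,0],"turn":0.08,"grip":0.05},{"offset":[0,-0.004,0],"turn":0,"grip":0.05},{"offset":[0,0,0],"turn":0,"grip":0.05},{"offset":[0,0,0],"turn":0,"grip":0.05}])

```text
t: 4.58
position: [0.5115, -0.1237, 0.0812]
tcp_rot: [0.725, 0.689, 0.002, 0.003]
contact_force: [9.7, -0.4, -0.5]
opening: 0.204
grip_force: 20.0
```

```bash
python3 - <<'E'
from h import *
rel()
p=robot.read_state()["position"]-[.515,-.0505,0];print(np.hypot(*p[:2]),np.arctan2(p[1],p[0]))
E
```

```text
t 4.58 pos [ 0.5115 -0.1237  0.0812] yang -0.051 j [-0.33  0.52  0.65  2.02 -0.46  0.74  0.55] F [ 9.7 -0.4 -0.5] open 0.204 gf 20.0
0.07326320566636879 -1.618786059503074
```

send_rows(series=[{"offset":[0,0.002,0],"turn":0,"grip":0.6},{"offset":[0,0,0],"turn":0,"grip":0.9},{"offset":[0,0,0],"turn":0,"grip":0.9},{"offset":[0,0,-0.03],"turn":0,"grip":0.9},{"offset":[0,0,-0.035],"turn":0,"grip":0.9},{"offset":[0,0,-0.035],"turn":0,"grip":0.9},{"offset":[0.024,0,-0.01],"turn":0,"grip":0.9},{"offset":[0.024,0,0],"turn":0,"grip":0.9},{"offset":[0,0,0],"turn":0,"grip":0.9},{"offset":[0,0,0],"turn":0,"grip":0.9}])

```text
t: 5.42
position: [0.5116, -0.074, 0.1893]
tcp_rot: [0.725, 0.689, 0.0, -0.0]
contact_force: [-0.3, -0.1, 0.1]
opening: 0.896
grip_force: 0.0
```

```bash
python3 - <<'E'
from h import *
c=robot.read_camera("wrist");S=robot.read_camera("scene");rel((.515,-.0505,.091))
for nm,lo,hi in(("red",(0,150,80),(6,255,255)),("yel",(18,130,100),(32,255,255)),("grn",(45,120,60),(80,255,255))):
    print(nm,blobs(c,lo,hi,(200,20,450,470),40))
    print(" S",nm,blobs(S,lo,hi,(240,220,370,340)))
cv2.imwrite("pics/w3.png",c["image"][:,:,::-1])
th=-1.645
for P in((.515+.075*np.cos(th),-.0505+.075*np.sin(th),.113),(.515,-.0505,.129)): print(proj(c,np.array(P)))
E
```

```text
t 5.52 pos [ 0.5113 -0.0761  0.1891] yang -0.055 j [-0.53  0.36  0.76  1.93 -0.3   0.97  0.32] F [ 0.1 -0.1  0. ] open 0.899 gf 0.0
(0.515, -0.0505, 0.091) tool offset [0.0258 0.0024 0.0981]
red [([315, 281, 25, 46, 858], [326.5, 304.3])]
 S red [([241, 220, 16, 9, 88], [248.3, 222.9]), ([331, 282, 9, 28, 206], [334.9, 295.3])]
yel [([301, 94, 16, 78, 553], [308.3, 133.7]), ([200, 183, 19, 23, 184], [209.7, 193.1]), ([321, 191, 13, 7, 51], [327.0, 193.4]), ([310, 199, 39, 37, 1088], [328.9, 216.8])]
 S yel [([305, 253, 11, 19, 163], [310.4, 261.4]), ([279, 267, 17, 14, 65], [287.7, 273.1]), ([250, 289, 17, 28, 327], [258.6, 301.1]), ([256, 325, 11, 10, 60], [261.1, 330.4])]
grn [([302, 41, 9, 37, 198], [306.4, 57.8])]
 S grn [([272, 247, 7, 9, 30], [275.3, 251.1])]
(np.float64(324.3988644211746), np.float64(316.84815917753815))
(np.float64(327.3791923866359), np.float64(218.68579691875857))
```

View pics/w3.png

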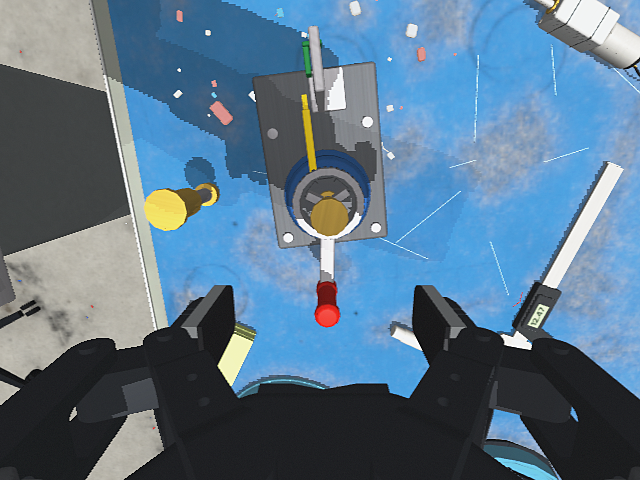

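The lever is now swung to the stop, with the post cap at (327,315). The stud cap is at (329,217), upright and where predicted. Now I'll go down over the stud.

send_rows(series=[{"offset":[0.026,0.003,0],"turn":0,"grip":0.9},{"offset":[0,0,0.015],"turn":0,"grip":0.9},{"offset":[0,0,0.025],"turn":0,"grip":0.9},{"offset":[0,0,0.025],"turn":0,"grip":0.9},{"offset":[0,0,0.02],"turn":0,"grip":0.6},{"offset":[0,0,0.013],"turn":0,"grip":0.5},{"offset":[0,0,0],"turn":0,"grip":0.4},{"offset":[0,0,0],"turn":0,"grip":0.4}], grip_force=60)

```text
t: 6.18
position: [0.5155, -0.0511, 0.0909]
tcp_rot: [0.727, 0.687, -0.001, -0.0]
contact_force: [0.3, 0.1, 0.2]
opening: 0.402
grip_force: 0.0
```

send_rows(series=[{"offset":[0,0,0],"turn":0,"grip":0.05},{"offset":[0,0,0],"turn":0,"grip":0.05},{"offset":[0,0,0],"turn":0,"grip":0.05},{"offset":[0,0,0],"turn":0,"grip":0.05},{"offset":[0,0,0],"turn":0,"grip":0.05}], grip_force=60)

```text
t: 6.6
position: [0.5167, -0.05, 0.092]
tcp_rot: [0.726, 0.687, 0.001, 0.0]
contact_force: [-2.2, -1.4, 6.6]
opening: 0.247
grip_force: 58.7
```

```bash
python3 - <<'E'
from h import *
rel((.5155,-.0500,.091))
E
```

```text
t 6.60 pos [ 0.5167 -0.05    0.092 ] yang -0.055 j [-0.49  0.5   0.66  2.03 -0.44  0.76  0.39] F [-2.2 -1.4  6.6] open 0.247 gf 58.7
(0.5155, -0.05, 0.091) tool offset [-0.     -0.0012  0.001 ]
```

send_rows(series=[{"offset":[0,0,-0.003],"turn":0,"grip":0.05},{"offset":[0,0,-0.003],"turn":0,"grip":0.05},{"offset":[0,0,-0.003],"turn":0,"grip":0.05},{"offset":[0,0,-0.003],"turn":0,"grip":0.05},{"offset":[0,0,-0.003],"turn":0,"grip":0.05},{"offset":[0,0,-0.003],"turn":0,"grip":0.05},{"offset":[0,0,-0.002],"turn":0,"grip":0.05},{"offset":[0,0,0],"turn":0,"grip":0.05},{"offset":[0,0,0],"turn":0,"grip":0.05}])

```text
t: 7.35
position: [0.5161, -0.0497, 0.1113]
tcp_rot: [0.726, 0.687, -0.0, -0.0]
contact_force: [1.2, -0.5, -10.4]
opening: 0.249
grip_force: 58.9
```

```bash
python3 - <<'E'
from h import *
np.set_printoptions(precision=4,suppress=True)
rel()
S=robot.read_camera("scene");T=robot.read_camera("top");W=robot.read_camera("wrist")
for n,c,b in(("S",S,(240,220,370,340)),("T",T,(285,225,395,300)),("W",W,(200,0,450,300))):
    for nm,lo,hi in(("yel",(18,130,100),(32,255,255)),("grn",(45,120,60),(80,255,255))):
        print(n,nm,blobs(c,lo,hi,b,20))
g=onz(T,305.8,276.6,.09);print("mark",g)
for z in np.arange(.073,.094,.004): print(round(z,3),proj(S,np.array([g[0],g[1],z])))
p=onz(T,315,279.5,.055);print("ptr",p)
for z in np.arange(.051,.090,.004): print(round(z,3),proj(S,np.array([p[0],p[1],z])))
a=cv2.resize(S["image"][225:335,245:365],None,fx=5,fy=5,interpolation=2);cv2.imwrite("pics/s4.png",a[:,:,::-1])
E
```

```text
t 7.35 pos [ 0.5161 -0.0497  0.1113] yang -0.055 j [-0.51  0.47  0.69  2.01 -0.41  0.8   0.36] F [  1.2  -0.5 -10.4] open 0.249 gf 58.9
S yel [([309, 244, 8, 20, 104], [311.8, 252.3]), ([279, 260, 17, 14, 66], [287.6, 266.7]), ([250, 289, 17, 28, 330], [258.6, 301.1]), ([256, 325, 11, 10, 61], [261.1, 330.5])]
S grn [([272, 247, 7, 8, 29], [275.2, 251.0])]
T yel [([314, 277, 11, 4, 26], [319.5, 278.9])]
T grn []
W yel [([283, 116, 25, 113, 1205], [294.4, 173.6]), ([312, 255, 23, 12, 177], [322.8, 260.0]), ([304, 280, 39, 20, 587], [323.3, 291.2])]
W grn [([308, 45, 5, 13, 47], [310.1, 50.9]), ([284, 48, 12, 51, 292], [289.5, 72.6])]
mark [0.5061 0.0501 0.09  ]
0.073 (np.float64(274.7759544745829), np.float64(255.84615217793174))
0.077 (np.float64(274.6919087810563), np.float64(254.3097317760501))
0.081 (np.float64(274.60744635067664), np.float64(252.7656931015758))
0.085 (np.float64(274.5225640761832), np.float64(251.21397935137946))
0.089 (np.float64(274.4372588193475), np.float64(249.65453315621303))
0.093 (np.float64(274.35152741058647), np.float64(248.08729657363958))
ptr [0.5013 0.0305 0.055 ]
0.051 (np.float64(279.06404943861423), np.float64(269.9485440037337))
0.055 (np.float64(278.9905323306372), np.float64(268.44544043919103))
0.059 (np.float64(278.9166503117335), np.float64(266.93487604097686))
0.063 (np.float64(278.84240065822524), np.float64(265.41679512178024))
0.067 (np.float64(278.76778061926086), np.float64(263.89114143871143))
0.071 (np.float64(278.6927874164757), np.float64(262.3578581863559))
0.075 (np.float64(278.6174182436472), np.float64(260.81688798972374))
0.079 (np.float64(278.54167026634457), np.float64(259.2681728970934))
0.083 (np.float64(278.46554062157355), np.float64(257.71165437274635))
0.087 (np.float64(278.38902641741595), np.float64(256.1472732895924))
```

View pics/s4.png

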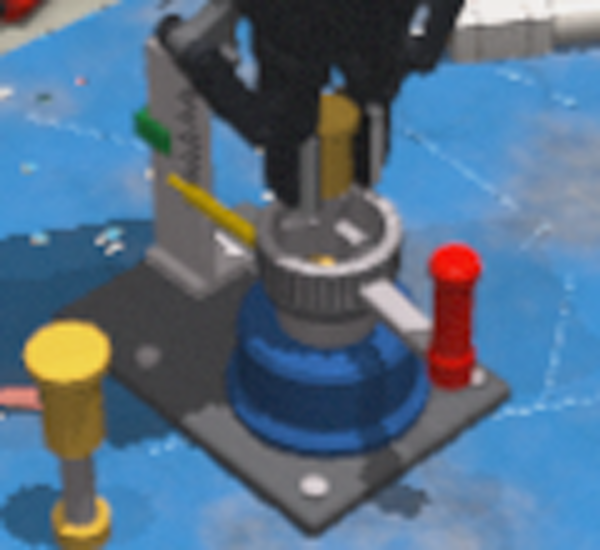

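The crop shows the chuck drawn up with the jaws holding the stud. The pointer tip is at full-image (279,260) and the green clip is centred at about (275.2,251), so the pointer is still below it. I'll zoom on the plate to pin down the mark's height.

```bash
python3 - <<'E'
from h import *
S=robot.read_camera("scene")
a=cv2.resize(S["image"][228:288,262:297],None,fx=10,fy=10,interpolation=0)[:,:,::-1]
b=cv2.resize(cv2.imread("pics/w3.png")[20:120,285:345],None,fx=6,fy=6,interpolation=0)
cv2.imwrite("pics/c5.png",np.hstack([a,b]))
# predicted pixels of plate features, rig frame -> world
yaw=.055;o=np.array([.5155,-.0502,0]);R=Ro.from_euler("z",yaw).as_matrix()
for P in((-.0088,.081,.055),(-.0088,.081,.073),(-.002,.107,.124),(-.002,.073,.124),(-.002,.107,.01),(-.002,.1,.08),(-.002,.1,.085)):
    print(P,np.round(proj(S,o+R@np.array(P)),1))
E
```

```text
(-0.0088, 0.081, 0.055) [279.5 268.3]
(-0.0088, 0.081, 0.073) [279.1 261.5]
(-0.002, 0.107, 0.124) [272.4 233.9]
(-0.002, 0.073, 0.124) [283.5 241.6]
(-0.002, 0.107, 0.01) [274.8 277.2]
(-0.002, 0.1, 0.08) [275.6 252.9]
(-0.002, 0.1, 0.085) [275.5 251. ]
```

View pics/c5.png

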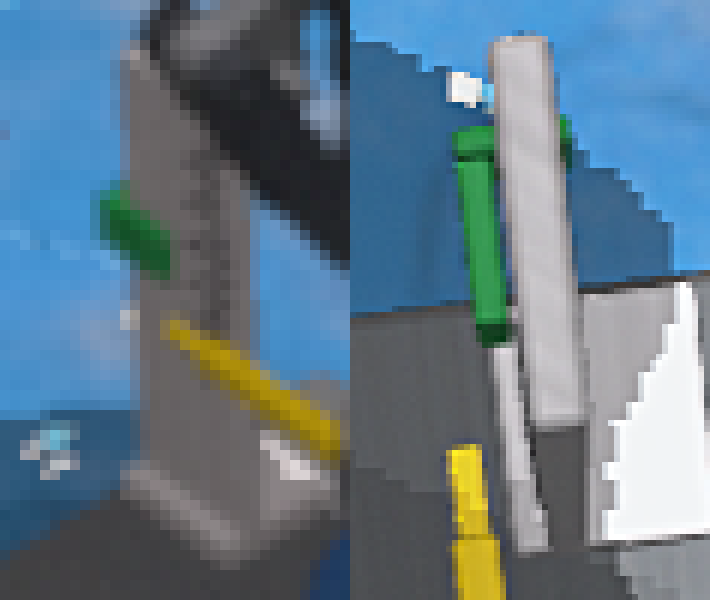

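The zoom shows the clip's front face centred at about (275.8,250.9), which gives a height of about 84 mm. The force and lift readings put the pointer at 72.8 mm, so I'll pull 11 mm more.

send_rows(series=[{"offset":[0,0,-0.003],"turn":0,"grip":0.05},{"offset":[0,0,-0.003],"turn":0,"grip":0.05},{"offset":[0,0,-0.003],"turn":0,"grip":0.05},{"offset":[0,0,-0.002],"turn":0,"grip":0.05},{"offset":[0,0,0],"turn":0,"grip":0.05},{"offset":[0,0,0],"turn":0,"grip":0.05},{"offset":[0,0,0],"turn":0,"grip":0.05},{"offset":[0,0,0],"turn":0,"grip":0.05},{"offset":[0,0,0],"turn":0,"grip":0.05},{"offset":[0,0,0],"turn":0,"grip":0.05}])

```text
t: 8.38
position: [0.5161, -0.0498, 0.1222]
tcp_rot: [0.726, 0.687, -0.0, -0.0]
contact_force: [1.5, -1.3, -11.7]
opening: 0.247
grip_force: 59.0
```

```bash
python3 - <<'E'
from h import *
rel((.5155,-.05,.122))
S=robot.read_camera("scene");W=robot.read_camera("wrist")
print(blobs(S,(18,130,100),(32,255,255),(270,225,300,300),20),blobs(S,(45,120,60),(80,255,255),(265,225,300,300),10))
a=cv2.resize(S["image"][228:288,262:297],None,fx=10,fy=10,interpolation=0)[:,:,::-1]
b=cv2.resize(W["image"][0:300,220:440],None,fx=2,fy=2,interpolation=0)[:,:,::-1]
cv2.imwrite("pics/c6.png",np.hstack([a,b]))
E
```

```text
t 8.38 pos [ 0.5161 -0.0498  0.1222] yang -0.055 j [-0.52  0.45  0.7   2.   -0.39  0.82  0.35] F [  1.5  -1.3 -11.7] open 0.247 gf 59.0
(0.5155, -0.05, 0.122) tool offset [-0.0002 -0.0006  0.0002]
[([278, 256, 18, 14, 68], [287.3, 262.4])] [([272, 247, 7, 9, 30], [275.3, 251.1])]
```

View pics/c6.png

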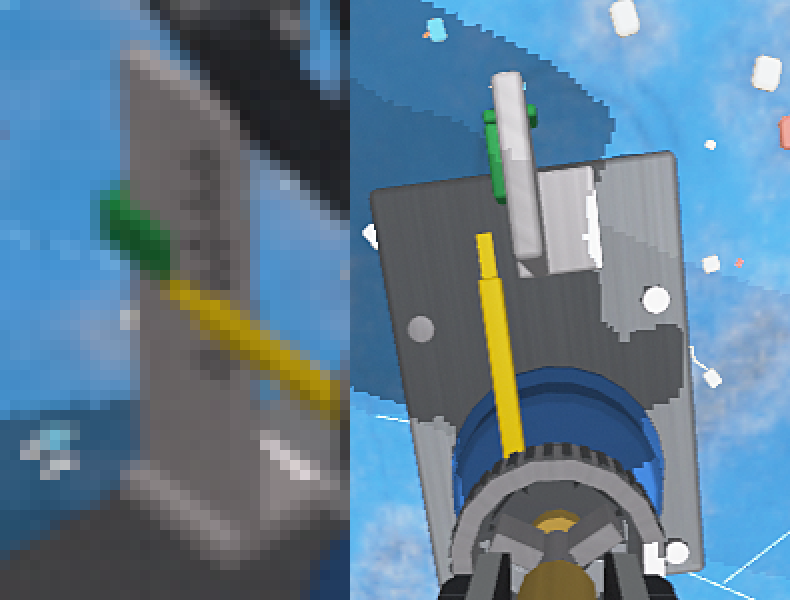

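The crops show the pointer tip at (279,256.5), pointing at the clip's level or up to about 2 mm low. The wrist view shows the jaws closed on the stud and the robot clear of the stand. I'll nudge up 1.5 mm, hold and hand in.

send_rows(series=[{"offset":[0,0,-0.0015],"turn":0,"grip":0.05},{"offset":[0,0,0],"turn":0,"grip":0.05},{"offset":[0,0,0],"turn":0,"grip":0.05},{"offset":[0,0,0],"turn":0,"grip":0.05},{"offset":[0,0,0],"turn":0,"grip":0.05},{"offset":[0,0,0],"turn":0,"grip":0.05},{"offset":[0,0,0],"turn":0,"grip":0.05},{"offset":[0,0,0],"turn":0,"grip":0.05}])

```text
t: 9.15
position: [0.5162, -0.0498, 0.1238]
tcp_rot: [0.726, 0.687, -0.0, -0.0]
contact_force: [-0.0, -2.3, -12.0]
opening: 0.244
grip_force: 59.0
```

```bash
python3 - <<'E'
from h import *
rel();print(robot.job_done())
E
```

```text
t 9.15 pos [ 0.5162 -0.0498  0.1238] yang -0.055 j [-0.52  0.45  0.7   2.   -0.39  0.83  0.35] F [ -0.   -2.3 -12. ] open 0.244 gf 59.0
the job is handed in; nothing more can be done
None
```

I handed the job in at 9.15 s with the lever at its stop and the stud held (59 N grip, 12 N pull); I put the pointer at about 85 mm and the mark at 83–85.5 mm, within the 6 mm tolerance, but the hand-in returned no verdict.

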